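# Pin down the tester stand and load its bottle

### The arm

A 6-joint arm with a two-finger parallel gripper is mounted at the origin on a cart in front of the work surface, level with it; the furniture and walls round the work are solid. World frame = base frame: x ahead of the robot, y to its left, z up, the work surface at z = 0. Lengths are in mm, angles in rad, forces in N, time in s.
With the tool pointing down it reaches from about 275 to 725 mm from the base axis. Payload 5.6 kg.
Tool frame: the origin (TCP) lies between the finger pads; the fingertips stand 22 mm ahead of it and the grasp point (between the pads) lies 3 mm ahead of it; z points along the fingers, y is the line along which they close (so a half turn about z gives the same grasp; the last joint's range is limited). The gripper opens to 85 mm and grips with 20 to 120 N. Pads are 22 mm wide; open, the fingers measure 114 mm over their backs; the gripper's body (76 mm by 85 mm) begins 54 mm behind the grasp point. The pads swing forward as they close: fully open they stand 13 mm farther back than shut.
Start: joints at [1.508, 0.255, 0.108, 0, -1.424, -0.285], TCP at [187.429, 517.072, 253.283] pointing down, gripper open.
Joint ranges: [-2.95, 2.95], [-1.21, 1.97], [-1.09, 1.5], [-2.87, 1.71], [-2.94, -0.07], [-3.05, 3.05]. Speed limits (rad/s): [2.57, 2.57, 3.14, 3.14, 3.14, 3.14].

### API

Orientations are given as a unit quaternion [x, y, z, w].
In Python, from cell import sensors, eyes, close_job gives the robot as it stands.
- The arm moves only by the shell command python3 -m creep 'ROWS' [OPENING] [FORCE]. ROWS is a JSON object of lists of equal length, an entry for each row: "delta_pos": the shift along the tool's x, y, z in m, a list of three; "twist": the turn, a rotation vector about the tool's x, y, z in degrees, a list of three. A call has 1 to 8 rows; each row is the pose to reach, as a shift and turn from the pose commanded when the call began, along the tool's axes at that moment; what a row does not reach only later rows make up. A row lasts 1/12 s, in which the tool goes at most 41.7 mm and 7.16 degrees, less where a joint would pass 70% of its speed; a pose out of reach is approached as far as the arm can. A call with a gripper value outside its range is refused whole. OPENING is the closure, from -1 (fully open) to 1 (shut), set as the call begins (- or left out, the last holds). The fingers move at their own pace and stop on an object; FORCE is the grip in N (left out, the last holds). Time passes only in rows, so rows that repeat a pose let the fingers close. It gives the time, the measured TCP pose, the force, the opening and the grip force at its end, in the units of the state.
- sensors.state(): the state, without advancing time (a new reading comes with each control period).
- eyes.get_image(name): name is "side" or "top"; returns a dict with "image" (420x560x3 uint8, red, green, blue), "fx", "fy", "cx", "cy" (pixels), "rvec" (rotation vector, rad) and "tvec" (3), from world to camera coordinates, as OpenCV has them. Camera axes: x right, y down, z forward; pixel columns grow to the right and rows downward; lengths in mm; the calibration is good to about 2 mm. A picture is of the moment at which its call begins. There is no depth.
- close_job(): hands the job in; it is judged then, once.
Trained networks look in the newest picture that a camera, given by its name, has taken for a name from the list of things; names that differ only in an ending like _2 or _b are one class to them, and where a whole thing is asked for, a point or a joint stands for the part that bears it (a point fixed in the world has none). Each returns a list of dicts, best first, with "score" (0 to 1); they miss things now and then, are a little off and sometimes report something else, mostly with a low value. They report only what shows in the picture. A call takes as long as a camera call.
- eyes.look_for(camera, name): "at" ([x, y, z] in mm, in world coordinates, good to about 4 mm: the middle of the surface that is visible of it).
The state is a dict: "time_s": time; "joint_positions": joint angles; "joint_velocities": joint speeds; "joint_efforts": joint torques, N m; "ee_pos": TCP position; "orientation": TCP orientation; "ft_force": force on the tool from outside, world axes, zero at the start; "torque": the same for the moment, N m; "opening": opening from 0.0 (shut) to 1.0 (fully open); "finger_force": force on a finger pad.
Only numpy, scipy, OpenCV 4.12 (cv2) and the standard library are available. Lean on these libraries where they do the work, as an engineer would, in place of code of your own. Each camera call takes 0.05 s, during which the arm holds its last target. There are 200 camera calls.

### The job

Put the wooden tester stand on the counter plate, lengthwise along it, and nudge it along, pressing only lightly, until its hole drops over the plate's locating pin and the stand lies flat on the plate. Then stand the brown dropper bottle upright in the stand's round well, fully down. Leave everything else where it is.

Things in the scene. Friction and masses are not known exactly. Their poses are not given: they have to be found in the camera images.
- counter_plate: aluminium plate 160 x 76 x 6 mm, screwed to the counter. Origin: centre of its underside; x along its length, y across, z up. A rigid upright steel pin, 10 mm in diameter, rim slightly rounded, rises 10 mm above the plate from a slot on its lengthwise centre line (y = 0), 5 to 33 mm from the centre towards +x: different each time, not measured, but visible. Pressing the stand on it with over 50 N is too hard.
- stand_center (a point): centre (21 mm above the underside) of the loose wooden stand, a block 120 x 50 x 42 mm (x length, y width, z up), 0.13 to 0.25 kg. A round hole 13 mm wide runs vertically right through it here and fits the pin with 1.5 mm to spare all round. +x end: bottle well; -x end: narrow card slot. Grip across the 50 mm width. Flat on the plate this point is 27 mm above the counter, riding on the pin 37 mm.
- stand_well (a point): centre of the floor of the round bottle well in the stand, 35 mm along the stand's +x from its centre and 26 mm above its underside; the well is 38 mm in diameter and 16 mm deep, open at the top.
- bottle_center (a point): centre (half-way up, 51 mm above its base) of the loose dropper bottle: brown glass body 33 mm in diameter up to 70 mm, black dropper cap above, 102 mm tall in all, 0.05 to 0.1 kg. z up.
- spice_jar: bystander, loose: spice jar with a screw cap, 46 mm across, 106 mm tall; origin at the centre of its underside
- polish_bottle: bystander, loose: small nail polish bottle with a tall cap, 31 mm across, 79 mm tall; origin at the centre of its underside
- bell: bystander, loose: silver desk bell, 84 mm across, 58 mm tall; origin at the centre of its underside
- candle: bystander, loose: tea light in a metal cup, 38 mm across, 15 mm tall; origin at the centre of its underside
- coasters: bystander, loose: stack of round cork coasters, 70 mm across, 19 mm tall; origin at the centre of its underside
- tape_roll: bystander, loose: roll of tape lying flat, 96 mm across, 25 mm tall; origin at the centre of its underside

How it is judged (in metres and radians):
On the way:
1. the stand has dropped over the pin and lies flat on the plate (x of stand_center in the frame of counter_plate between 0 and 0.038 m and y of stand_center in the frame of counter_plate between -0.006 and 0.006 m and z of stand_center in the frame of counter_plate below 0.0295 m and angle between stand_center's own z axis and vertical below 0.06 rad and angle between the x axis of stand_center and the x axis of counter_plate, either way round below 0.2 rad), for 0.3 s.
At the end, for the whole second after the job is handed in: Stand flat on the plate (2.5 mm, 0.06 rad) with its hole over the pin (centre 0 to 38 mm along plate x, within 6 mm of y = 0), along it within 0.2 rad either way round; bottle in the well, axes within 6 mm, down to 4 mm, tilt under 0.12 rad; both released, at rest (all of step 1 and horizontal distance between bottle_center and stand_well below 0.006 m and z of bottle_center in the frame of stand_center below 0.06 m and angle between bottle_center's own z axis and vertical below 0.12 rad and linear speed of each of tester_stand, dropper_bottle below 0.02 m/s); the robot touches nothing.
It fails at once if the stand is pressed on the plate or pin with more than 50 N (contact force between tester_stand and counter_plate above 50 N).
It fails at once if a bystander is moved more than 30 mm (distance of any of spice_jar, polish_bottle, bell, candle, coasters, tape_roll from where it was at the start of the episode above 0.03 m).
It also fails if it takes over 72 s, if anything falls off the work surface, if the arm or the gripper's body presses on something with over 40 N, if the wrist force passes 120 N, or if a joint passes its speed limit or range.

## Working session

There is one attempt and no reset: what is moved stays moved. The work goes in short steps, Python scripts to look and compute and a shell command to move; the robot and the scene stay as the last step left them, time stands still between calls to the robot, and variables do not carry over. Pictures are saved under pics/ and viewed, at most 10 in all, crops included, and the job is handed in when it is done.

```bash
mkdir -p pics; cat > h.py <<'E'
import numpy as np, cv2
from cell import sensors, eyes, close_job
from scipy.spatial.transform import Rotation as R
def cam(n):
    d=eyes.get_image(n); Rm=cv2.Rodrigues(np.array(d['rvec'],float))[0]
    K=np.array([[d['fx'],0,d['cx']],[0,d['fy'],d['cy']],[0,0,1.]])
    return d['image'],K,Rm,np.array(d['tvec'],float).ravel()
def px2w(c,u,v,z):
    _,K,Rm,t=c; r=Rm.T@np.linalg.inv(K)@np.array([u,v,1.]); o=-Rm.T@t
    return o+r*(z-o[2])/r[2]
def w2px(c,p):
    _,K,Rm,t=c; q=K@(Rm@np.array(p,float)+t); return q[:2]/q[2]
def save(c,f,crop=None,s=1):
    im=c[0][...,::-1]
    if crop: x0,y0,x1,y1=crop; im=im[y0:y1,x0:x1]
    cv2.imwrite('pics/'+f,cv2.resize(im,None,fx=s,fy=s,interpolation=cv2.INTER_CUBIC))
E
python3 - <<'E'
from h import *
for n in('top','side'):
    c=cam(n); save(c,n+'0.png',s=1.4)
    print(n,np.round(-c[2].T@c[3]))
    for k in('counter_plate','stand_center','stand_well','bottle_center','spice_jar','polish_bottle','bell','candle','coasters','tape_roll'):
        print(k,[(round(x['score'],2),np.round(x['at']).tolist()) for x in eyes.look_for(n,k)[:2]])
s=sensors.state();print(s['time_s'],s['ee_pos'],s['orientation'],s['ft_force'])
E
```

```text
top [-275.  215. 1422.]
counter_plate [(0.88, [524.0, -207.0, 9.0])]
stand_center [(0.85, [429.0, 151.0, 42.0])]
stand_well [(0.65, [431.0, 151.0, 39.0]), (0.62, [378.0, 448.0, 36.0])]
bottle_center [(0.46, [491.0, 378.0, 60.0])]
spice_jar [(0.89, [653.0, 384.0, 75.0]), (0.54, [431.0, 151.0, 42.0])]
polish_bottle [(0.75, [376.0, 446.0, 36.0])]
bell [(0.72, [383.0, -404.0, 35.0]), (0.27, [523.0, -207.0, 9.0])]
candle [(0.65, [654.0, 385.0, 77.0]), (0.55, [385.0, -39.0, 12.0])]
coasters [(0.61, [385.0, 289.0, 20.0])]
tape_roll [(0.66, [748.0, -134.0, 22.0])]
side [212. 959. 591.]
counter_plate [(0.83, [526.0, -203.0, 6.0])]
stand_center [(0.86, [437.0, 168.0, 34.0]), (0.67, [660.0, 403.0, 72.0])]
stand_well [(0.79, [434.0, 174.0, 33.0])]
bottle_center [(0.87, [492.0, 393.0, 54.0])]
spice_jar [(0.84, [659.0, 403.0, 74.0])]
polish_bottle [(0.81, [381.0, 457.0, 38.0])]
bell []
candle [(0.56, [374.0, -30.0, 11.0])]
coasters [(0.95, [381.0, 297.0, 21.0]), (0.64, [660.0, 402.0, 72.0])]
tape_roll [(0.79, [750.0, -118.0, 20.0]), (0.4, [525.0, -201.0, 7.0])]
1.1 [187.4273874  517.08453483 253.29667217] [ 9.84919773e-01 -1.73011678e-01 -7.58100589e-06 -2.11485310e-05] [ 0.41098001 -0.39657088 -0.28084036]
```

View pics/top0.png

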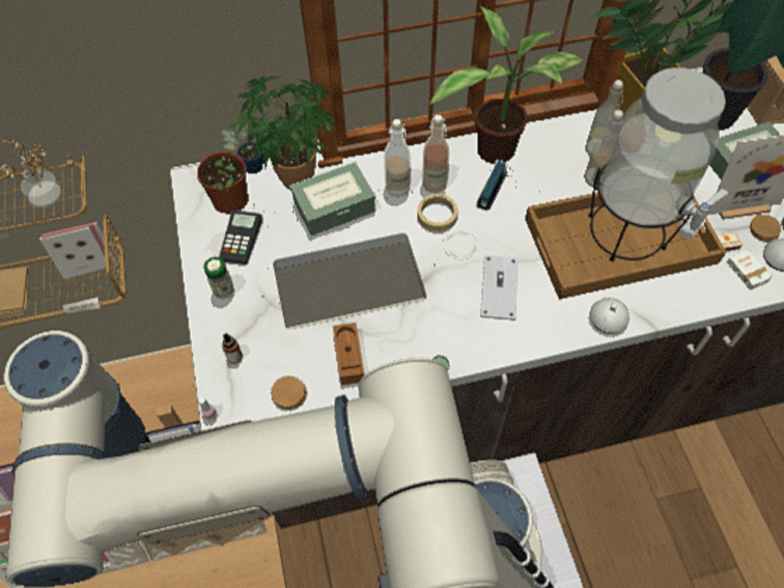

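View pics/side0.png

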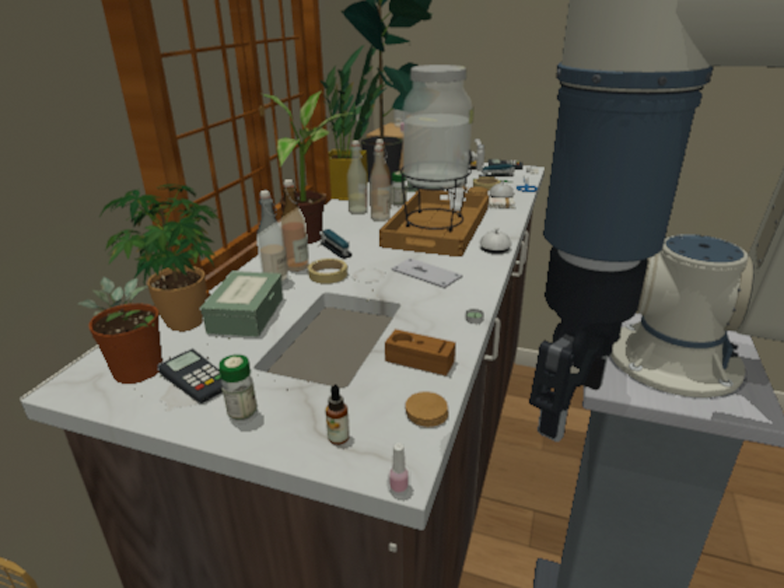

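The top view shows the stand at about (348,352) with its well towards +x, the plate at (499,287), the dropper bottle at (232,349) and the sink between the stand and the plate. I'll zoom in for precise poses.

```bash
python3 - <<'E'
from h import *
T=cam('top');S=cam('side')
def cr(c,x,y,w,h): return cv2.resize(c[0][y:y+h,x:x+w,::-1],(400,300),interpolation=cv2.INTER_CUBIC)
a=np.vstack([np.hstack([cr(T,316,174,80,60),cr(T,208,222,80,60)]),np.hstack([cr(S,265,170,80,60),cr(S,260,220,80,60)])])
cv2.imwrite('pics/z1.png',a)
E
```

```text
(no output)
```

View pics/z1.png

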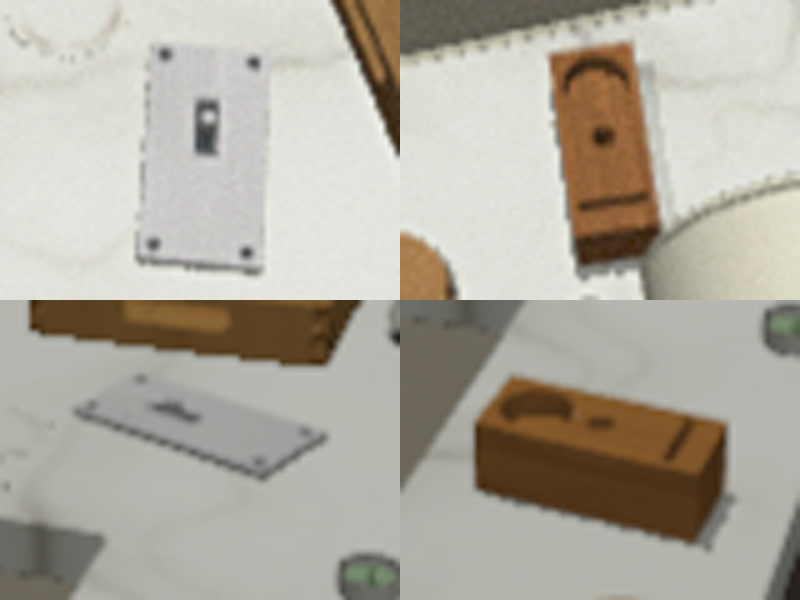

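```bash
python3 - <<'E'
from h import *
T=cam('top');S=cam('side')
def P(c,o,pts,z):
    return np.array([px2w(c,o[0]+(u+.5)/5-.5,o[1]+(v+.5)/5-.5,z)[:2] for u,v in pts])
def show(n,q):
    ctr=q.mean(0); d=(q[0]+q[1]-q[2]-q[3])/2; e=(q[0]+q[3]-q[1]-q[2])/2
    print(n,ctr.round(1),'L',np.linalg.norm(d).round(1),'W',np.linalg.norm(e).round(1),'yaw',np.degrees(np.arctan2(d[1],d[0])).round(1),np.degrees(np.arctan2(-e[0],e[1])).round(1))
show('plateT',P(T,(316,174),[(152,44),(270,50),(262,270),(137,260)],6))
show('plateS',P(S,(265,170),[(75,110),(140,75),(327,137),(265,177)][0:1]+[(140,75),(327,137),(265,175)],6)[[1,1,2,3]] if 0 else P(S,(265,170),[(75,110),(140,75),(327,137),(265,175)],6))
print('holesT',P(T,(316,174),[(165,54),(253,63),(246,253),(153,244)],6).round(1).tolist())
print('pin T',P(T,(316,174),[(209,117)],16), 'slot',P(T,(316,174),[(207,100),(206,156)],6))
print('pin S',P(S,(265,170),[(170,104)],16))
show('standT',P(T,(208,222),[(150,55),(232,41),(258,222),(176,238)],42)); print('hole',P(T,(208,222),[(202,136)],42))
show('standS',P(S,(260,220),[(76,122),(112,76),(326,124),(297,168)],42)); print('hole',P(S,(260,220),[(200,122)],42))
E
```

```text
plateT [ 527.4 -210.2] L 160.3 W 75.1 yaw -20.7 -18.7
plateS [ 523.3 -205.1] L 159.2 W 72.5 yaw -21.1 -21.1
holesT [[604.5, -208.6], [584.2, -260.5], [453.4, -211.8], [473.4, -159.1]]
pin T [[ 546.49086052 -217.69332281]] slot [[ 564.73262701 -223.53009958]
 [ 525.4239439  -209.97026782]]
pin S [[ 544.78698733 -207.66884561]]
standT [439.3 150.1] L 119.1 W 47.9 yaw -4.9 -2.6
hole [[440.2933678  150.98465536]]
standS [438.2 149.6] L 117.5 W 45.4 yaw -3.9 -5.2
hole [[438.49279192 150.0892951 ]]
```

```bash
cat >> h.py <<'E'
def go(x,y,z,yaw):
    "delta_pos (m) and twist (deg) in tool axes to bring TCP to x,y,z, tool x at yaw deg, pointing down"
    s=sensors.state(); q=R.from_quat(s['orientation']); d=q.inv().apply(np.array([x,y,z])-s['ee_pos'])/1000
    tw=(q.inv()*R.from_euler('z',yaw,degrees=True)*R.from_euler('x',180,degrees=True)).as_rotvec(degrees=True)
    print('t',round(s['time_s'],2),'delta',d.round(4).tolist(),'twist',tw.round(2).tolist(),'n',round(np.linalg.norm(d)/.0417,1))
E
python3 -m creep '{"delta_pos":[[0.362,0.259,0.05],[0.362,0.259,0.05],[0.362,0.259,0.05],[0.362,0.259,0.05],[0.362,0.259,0.05],[0.362,0.259,0.05],[0.362,0.259,0.05],[0.362,0.259,0.05]],"twist":[[0,0,-5],[0,0,-10],[0,0,-15.4],[0,0,-15.4],[0,0,-15.4],[0,0,-15.4],[0,0,-15.4],[0,0,-15.4]]}' -1 40
python3 -c "
from h import *
go(439,150,110,-4.5)"
```

```text
time_s: 1.97
ee_pos: [375.7, 242.3, 216.3]
orientation: [0.999, -0.039, 0.0, -0.0]
ft_force: [1.6, 0.4, -0.6]
opening: 1.0
finger_force: 0.0
t 1.97 delta [0.0703, 0.0871, 0.1062] twist [-0.05, -0.04, 0.01] n 3.7
```

```bash
python3 -m creep '{"delta_pos":[[0.068,0.085,0.06],[0.068,0.085,0.10],[0.068,0.085,0.10],[0.068,0.085,0.10],[0.068,0.085,0.10],[0.068,0.085,0.10]],"twist":[[0,0,0],[0,0,0],[0,0,0],[0,0,0],[0,0,0],[0,0,0]]}'
python3 -c "
from h import *
go(439,150,34,-4.5)"
```

```text
time_s: 2.47
ee_pos: [436.0, 152.9, 115.3]
orientation: [0.999, -0.041, -0.001, 0.001]
ft_force: [0.4, 0.1, 1.4]
opening: 1.002
finger_force: 0.0
t 2.47 delta [0.0034, 0.0025, 0.0813] twist [0.1, 0.09, -0.14] n 2.0
```

```bash
python3 -m creep '{"delta_pos":[[0.0035,0.0025,0.03],[0.0035,0.0025,0.06],[0.0035,0.0025,0.081],[0.0035,0.0025,0.081],[0.0035,0.0025,0.081]],"twist":[[0,0,0],[0,0,0],[0,0,0],[0,0,0],[0,0,0]]}'
python3 -c "
from h import *
go(439,150,34,-4.5)
save(cam('side'),'s2.png',(230,180,380,290),5)"
```

```text
time_s: 2.88
ee_pos: [439.6, 152.0, 35.9]
orientation: [0.999, -0.039, 0.0, 0.0]
ft_force: [0.8, -0.9, 1.5]
opening: 1.002
finger_force: 0.0
t 2.88 delta [-0.0005, 0.002, 0.0019] twist [0.02, -0.03, 0.07] n 0.1
```

View pics/s2.png

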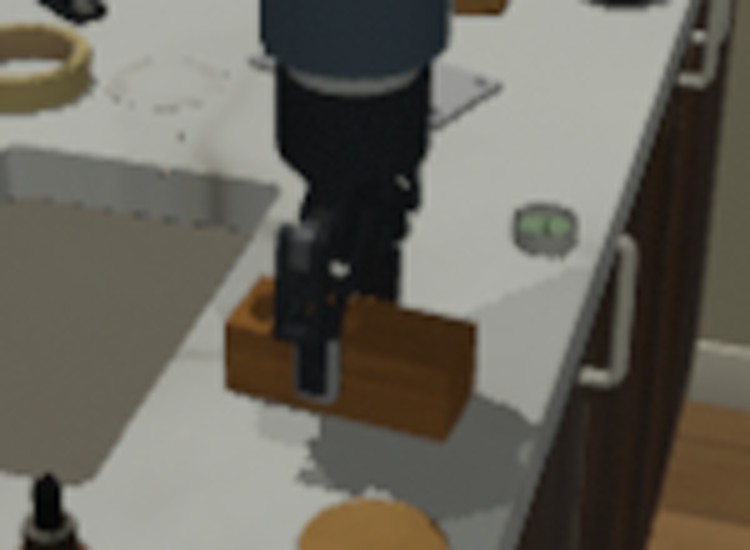

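The fingers straddle the stand near mid-length, with the near finger at (316,350) in the crop. Closing on it and lifting.

```bash
python3 -m creep '{"delta_pos":[[0,0,0],[0,0,0],[0,0,0],[0,0,0],[0,0,0],[0,0,0],[0,0,0],[0,0,0]],"twist":[[0,0,0],[0,0,0],[0,0,0],[0,0,0],[0,0,0],[0,0,0],[0,0,0],[0,0,0]]}' 1 40
python3 -m creep '{"delta_pos":[[0,0,-0.03],[0,0,-0.06],[0,0,-0.09],[0,0,-0.09],[0,0,-0.09],[0,0,-0.09]],"twist":[[0,0,0],[0,0,0],[0,0,0],[0,0,0],[0,0,0],[0,0,0]]}'
python3 -c "
from h import *
go(535,-212,110,-20.8)
c=cam('side');im=c[0][170:270,240:340,::-1];d=cam('top');jm=d[0][200:300,200:300,::-1]
cv2.imwrite('pics/g.png',cv2.resize(np.hstack([im,jm]),(800,400),interpolation=2))"
```

```text
time_s: 3.6
ee_pos: [440.1, 151.7, 36.5]
orientation: [0.999, -0.039, 0.001, -0.001]
ft_force: [-2.8, 0.1, 6.5]
opening: 0.578
finger_force: 42.5
time_s: 4.1
ee_pos: [438.8, 151.0, 124.8]
orientation: [0.999, -0.04, -0.0, -0.0]
ft_force: [-0.7, -1.1, -2.6]
opening: 0.576
finger_force: 42.8
t 4.1 delta [0.1247, 0.3542, 0.0146] twist [-0.01, 0.04, 16.25] n 9.0
```

View pics/g.png

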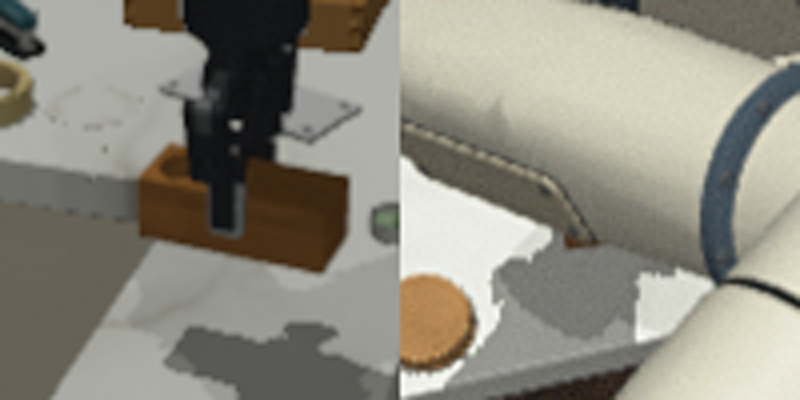

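The stand is gripped level, with the near finger at (226,210) in the left panel. Next I carry it over the sink to the plate.

```bash
python3 -m creep '{"delta_pos":[[0.125,0.354,0.015],[0.125,0.354,0.015],[0.125,0.354,0.015],[0.125,0.354,0.015],[0.125,0.354,0.015],[0.125,0.354,0.015],[0.125,0.354,0.015],[0.125,0.354,0.015]],"twist":[[0,0,3],[0,0,6],[0,0,9],[0,0,12],[0,0,16.2],[0,0,16.2],[0,0,16.2],[0,0,16.2]]}'
python3 -c "
from h import *
go(536,-212.5,90,-20.8)"
```

```text
time_s: 4.87
ee_pos: [524.5, -172.7, 110.3]
orientation: [0.984, -0.18, -0.001, 0.0]
ft_force: [1.9, 0.8, -1.7]
opening: 0.577
finger_force: 42.8
t 4.87 delta [0.0249, 0.0331, 0.0203] twist [0.04, 0.14, 0.07] n 1.1
```

```bash
python3 -m creep '{"delta_pos":[[0.024,0.032,0.02],[0.024,0.032,0.02],[0.024,0.032,0.02],[0.024,0.032,0.02],[0.024,0.032,0.02]],"twist":[[0,0,0],[0,0,0],[0,0,0],[0,0,0],[0,0,0]]}'
python3 -c "
from h import *
go(536,-212.5,58,-20.8)
c=cam('side');im=c[0][150:225,260:360,::-1];d=cam('top');jm=d[0][160:235,306:406,::-1]
cv2.imwrite('pics/p.png',cv2.resize(np.hstack([im,jm]),(800,300),interpolation=2))"
```

```text
time_s: 5.28
ee_pos: [536.1, -208.2, 91.6]
orientation: [0.984, -0.179, -0.0, -0.0]
ft_force: [-0.2, 0.3, -1.3]
opening: 0.578
finger_force: 43.0
t 5.28 delta [0.0015, 0.004, 0.0336] twist [0.01, 0.04, 0.13] n 0.8
```

View pics/p.png

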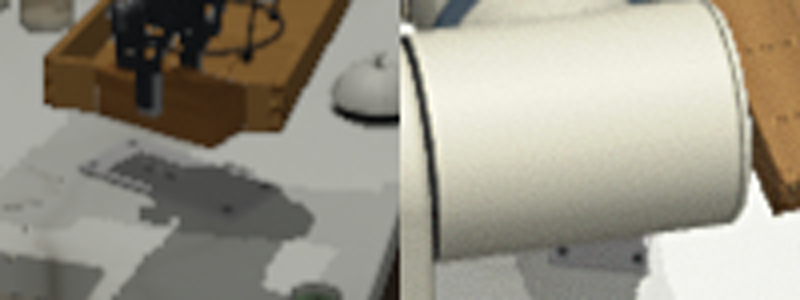

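The stand hovers over the plate, which is in its shadow at (160,190). Now I lower it close, then creep to contact with a light grip.

```bash
python3 -m creep '{"delta_pos":[[0.0015,0.004,0.015],[0.0015,0.004,0.03],[0.0015,0.004,0.034],[0.0015,0.004,0.034],[0.0015,0.004,0.034],[0.0015,0.004,0.034]],"twist":[[0,0,0],[0,0,0],[0,0,0],[0,0,0],[0,0,0],[0,0,0]]}' 1 25
for i in 1 2; do python3 -c "
from h import *
go(536,-212.5,54,-20.8)"; done
python3 -m creep '{"delta_pos":[[0,0,0.001],[0,0,0.002],[0,0,0.002],[0,0,0.002]],"twist":[[0,0,0],[0,0,0],[0,0,0],[0,0,0]]}'
python3 -m creep '{"delta_pos":[[0,0,0.001],[0,0,0.002],[0,0,0.002],[0,0,0.002]],"twist":[[0,0,0],[0,0,0],[0,0,0],[0,0,0]]}'
```

```text
time_s: 5.88
ee_pos: [537.0, -213.2, 59.0]
orientation: [0.984, -0.179, 0.001, 0.0]
ft_force: [-0.4, -0.3, -1.5]
opening: 0.579
finger_force: 42.9
t 5.88 delta [-0.0012, -0.0003, 0.005] twist [-0.0, -0.11, 0.12] n 0.1
t 5.88 delta [-0.0012, -0.0003, 0.005] twist [-0.0, -0.11, 0.12] n 0.1
time_s: 6.22
ee_pos: [536.3, -213.4, 55.9]
orientation: [0.984, -0.18, 0.0, -0.0]
ft_force: [0.1, -0.1, -2.5]
opening: 0.577
finger_force: 42.9
time_s: 6.55
ee_pos: [536.2, -213.4, 53.6]
orientation: [0.984, -0.18, -0.0, 0.0]
ft_force: [0.1, -0.1, -1.0]
opening: 0.579
finger_force: 42.9
```

```bash
for i in 1 2 3; do python3 -m creep '{"delta_pos":[[0,0,0.001],[0,0,0.001],[0,0,0.001]],"twist":[[0,0,0],[0,0,0],[0,0,0]]}' 1 20 | egrep 'pos|ft|finger'; done
```

```text
ee_pos: [536.2, -213.4, 52.7]
ft_force: [-0.4, -0.2, -1.6]
finger_force: 43.0
ee_pos: [536.3, -213.4, 52.5]
ft_force: [-2.7, 1.1, 4.9]
finger_force: 43.7
ee_pos: [536.4, -213.4, 52.4]
ft_force: [-5.0, 2.8, 11.7]
finger_force: 44.7
```

```bash
python3 -m creep '{"delta_pos":[[0.001,0,-0.0007],[0.002,0,-0.0007],[0.003,0,-0.0007],[0.003,0,-0.0007]],"twist":[[0,0,0],[0,0,0],[0,0,0],[0,0,0]]}' | egrep 'pos|ft'
for i in 1 2 3; do python3 -m creep '{"delta_pos":[[0.0005,0,0],[0.001,0,0],[0.0015,0,0],[0.0015,0,0]],"twist":[[0,0,0],[0,0,0],[0,0,0],[0,0,0]]}' | egrep 'pos|ft'; done
```

```text
ee_pos: [537.3, -214.0, 52.5]
ft_force: [-8.3, 5.4, 13.2]
ee_pos: [538.8, -214.7, 52.4]
ft_force: [-9.2, 3.5, 12.8]
ee_pos: [540.1, -215.3, 52.4]
ft_force: [-7.9, 4.7, 12.4]
ee_pos: [541.5, -215.9, 52.4]
ft_force: [-7.7, 3.6, 10.7]
```

```bash
for i in 1 2 3 4; do python3 -m creep '{"delta_pos":[[0.0005,0,0],[0.001,0,0],[0.0015,0,0],[0.0015,0,0]],"twist":[[0,0,0],[0,0,0],[0,0,0],[0,0,0]]}' | egrep 'pos|ft'; done; python3 -c "
from h import *
print(sensors.state()['torque'],R.from_quat(sensors.state()['orientation']).as_matrix().round(3).tolist())"
```

```text
ee_pos: [542.9, -216.4, 52.2]
ft_force: [-8.3, 3.3, 10.4]
ee_pos: [545.1, -217.1, 51.9]
ft_force: [0.5, -0.6, -1.8]
ee_pos: [547.7, -217.6, 51.1]
ft_force: [-0.3, -0.4, -0.8]
ee_pos: [548.7, -218.0, 51.3]
ft_force: [-0.5, 0.6, -1.9]
[0.16755531 0.21171088 0.03935455] [[0.935, -0.354, -0.001], [-0.354, -0.935, 0.0], [-0.001, 0.0, -1.0]]
```

```bash
python3 -m creep '{"delta_pos":[[-0.001,0,0],[-0.002,0,0],[-0.002,0,0.0005],[-0.002,0,0.001],[-0.002,0,0.001]],"twist":[[0,0,0],[0,0,0],[0,0,0],[0,0,0],[0,0,0]]}' | egrep 'pos|ft'
for i in 1 2 ; do python3 -m creep '{"delta_pos":[[0,0,0.0005],[0,0,0.001],[0,0,0.001]],"twist":[[0,0,0],[0,0,0],[0,0,0]]}' | egrep 'pos|ft'; done
```

```text
ee_pos: [547.0, -217.4, 50.4]
ft_force: [-0.7, -0.0, -2.1]
ee_pos: [546.9, -217.4, 49.3]
ft_force: [0.2, -0.0, -0.8]
ee_pos: [546.9, -217.4, 48.3]
ft_force: [0.4, 1.1, -1.0]
```

Going in freely. I keep lowering to the plate; the TCP should reach about 42.4.

```bash
for i in 1 2 ; do python3 -m creep '{"delta_pos":[[0,0,0.001],[0,0,0.002],[0,0,0.002]],"twist":[[0,0,0],[0,0,0],[0,0,0]]}' | egrep 'pos|ft'; done
for i in 1 2 ; do python3 -m creep '{"delta_pos":[[0,0,0.0005],[0,0,0.001],[0,0,0.001]],"twist":[[0,0,0],[0,0,0],[0,0,0]]}' | egrep 'pos|ft'; done
```

```text
ee_pos: [546.8, -217.4, 46.2]
ft_force: [0.7, -0.1, -1.8]
ee_pos: [546.9, -217.4, 44.2]
ft_force: [1.1, -0.7, -2.3]
ee_pos: [547.0, -217.4, 43.4]
ft_force: [-0.7, 0.5, -2.0]
ee_pos: [547.1, -217.5, 42.7]
ft_force: [-1.2, -0.3, 0.8]
```

Seated on the plate. Releasing and lifting.

```bash
python3 -m creep '{"delta_pos":[[0,0,0],[0,0,0],[0,0,0],[0,0,0],[0,0,0],[0,0,0]],"twist":[[0,0,0],[0,0,0],[0,0,0],[0,0,0],[0,0,0],[0,0,0]]}' -1
python3 -m creep '{"delta_pos":[[0,0,-0.03],[0,0,-0.07],[0,0,-0.11],[0,0,-0.15],[0,0,-0.16],[0,0,-0.16]],"twist":[[0,0,0],[0,0,0],[0,0,0],[0,0,0],[0,0,0],[0,0,0]]}'
python3 -c "
from h import *
go(491,383,200,-20)"
```

```text
time_s: 12.38
ee_pos: [547.1, -217.4, 42.5]
orientation: [0.984, -0.18, 0.0, 0.0]
ft_force: [0.6, 0.0, 0.1]
opening: 1.001
finger_force: 0.0
time_s: 12.88
ee_pos: [549.0, -218.1, 207.5]
orientation: [0.984, -0.18, 0.005, 0.0]
ft_force: [-0.1, -0.3, -0.1]
opening: 1.002
finger_force: 0.0
t 12.88 delta [-0.2669, -0.5417, 0.0056] twist [-0.05, -0.52, -0.71] n 14.5
```

```bash
python3 - <<'E'
from h import *
T=cam('top');S=cam('side')
a=cv2.resize(T[0][232:268,142:190,::-1],(400,300),interpolation=2)
b=cv2.resize(S[0][268:322,212:272,::-1],(400,360),interpolation=2)
b2=cv2.resize(S[0][150:225,260:360,::-1],(400,300),interpolation=2)
cv2.imwrite('pics/b.png',np.hstack([np.vstack([a,b2]),np.vstack([b,np.zeros((240,400,3),np.uint8)])]))
for n in('top','side'):
  for k in ('bottle_center','stand_center','stand_well'): print(n,k,[(round(x['score'],2),np.round(x['at']).tolist()) for x in eyes.look_for(n,k)[:2]])
for x,y in((497,382),(494,384)):
  for c in(T,S): print(x,y,[w2px(c,(x,y,z)).round(1).tolist() for z in(0,102)])
E
```

```text
top bottle_center [(0.6, [492.0, 383.0, 60.0])]
top stand_center []
top stand_well []
side bottle_center [(0.68, [492.0, 394.0, 55.0])]
side stand_center [(0.91, [544.0, -202.0, 39.0])]
side stand_well [(0.76, [542.0, -203.0, 34.0])]
497 382 [[168.3, 255.9], [161.4, 239.6]]
497 382 [[243.2, 312.3], [240.4, 274.1]]
494 384 [[167.8, 257.0], [160.8, 240.6]]
494 384 [[244.1, 313.3], [241.4, 275.0]]
```

View pics/b.png

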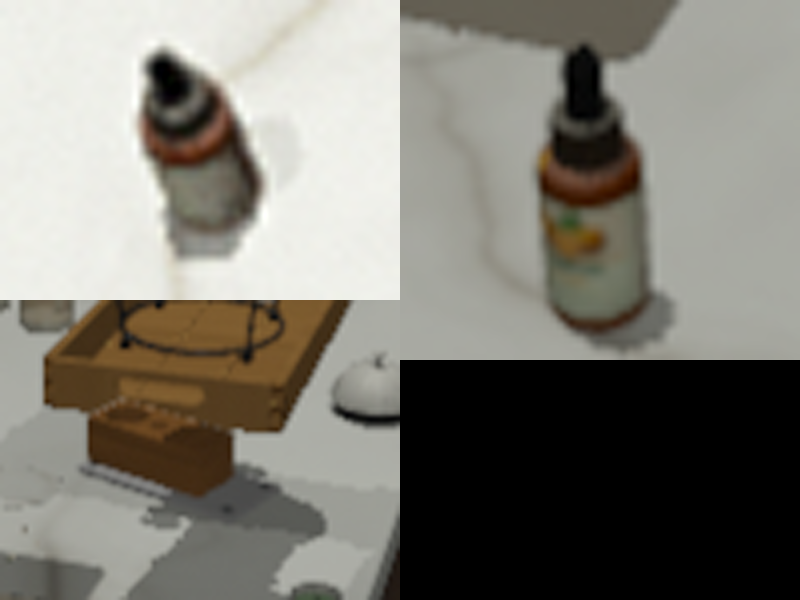

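```bash
python3 - <<'E'
from h import *
from scipy.optimize import least_squares as ls
T=cam('top');S=cam('side')
print(px2w(T,160.9,239,101),px2w(S,238.9,274.6,101))
f=lambda p:np.r_[w2px(T,(*p,101))-[160.9,239],w2px(S,(*p,101))-[238.9,274.6],w2px(S,(*p,0))[0]-241.2]
r=ls(f,[497,382]);print(r.x,r.fun.round(2))
print(px2w(T,142+(205/8.33)-.5,232+(195/8.33)-.5,35))
c=r.x; go(c[0],c[1],200,-20)
E
```

```text
[499.74358218 383.28349488 101.        ] [499.86847092 383.27640377 101.        ]
[500.23779493 383.43239636] [-0.08 -0.14 -0.2   0.01  0.32]
[482.8143205  383.69297297  35.        ]
t 13.38 delta [-0.2563, -0.5455, 0.002] twist [0.02, 0.06, -0.73] n 14.5
```

```bash
python3 -m creep '{"delta_pos":[[-0.256,-0.545,0.002],[-0.256,-0.545,0.002],[-0.256,-0.545,0.002],[-0.256,-0.545,0.002],[-0.256,-0.545,0.002],[-0.256,-0.545,0.002],[-0.256,-0.545,0.002],[-0.256,-0.545,0.002]],"twist":[[0,0,0],[0,0,0],[0,0,0],[0,0,0],[0,0,0],[0,0,0],[0,0,0],[0,0,0]]}' -1 25
python3 -c "
from h import *
go(500,383,180,-20)"
```

```text
time_s: 14.05
ee_pos: [520.6, 116.9, 201.5]
orientation: [0.984, -0.18, 0.0, -0.0]
ft_force: [1.2, 0.4, 0.5]
opening: 0.996
finger_force: 0.0
t 14.05 delta [-0.1135, -0.2416, 0.0215] twist [-0.01, -0.02, -0.72] n 6.4
```

```bash
python3 -m creep '{"delta_pos":[[-0.112,-0.24,0],[-0.112,-0.24,0],[-0.112,-0.24,0],[-0.112,-0.24,0.02],[-0.112,-0.24,0.02],[-0.112,-0.24,0.02],[-0.112,-0.24,0.02],[-0.112,-0.24,0.02]],"twist":[[0,0,0],[0,0,0],[0,0,0],[0,0,0],[0,0,0],[0,0,0],[0,0,0],[0,0,0]]}'
python3 -m creep '{"delta_pos":[[0,0,0],[0,0,0]],"twist":[[0,0,0],[0,0,0]]}'
python3 -c "
from h import *
go(500,383,56,-20)"
```

```text
time_s: 14.72
ee_pos: [500.1, 382.4, 179.1]
orientation: [0.984, -0.178, -0.001, 0.001]
ft_force: [0.7, -1.2, -0.8]
opening: 0.999
finger_force: 0.0
time_s: 14.88
ee_pos: [501.6, 378.4, 181.4]
orientation: [0.984, -0.18, 0.0, 0.0]
ft_force: [0.1, -0.3, -0.9]
opening: 0.999
finger_force: 0.0
t 14.88 delta [-0.0031, -0.0038, 0.1254] twist [0.02, -0.01, -0.74] n 3.0
```

```bash
python3 -m creep '{"delta_pos":[[-0.003,-0.004,0.02],[-0.003,-0.004,0.055],[-0.003,-0.004,0.09],[-0.003,-0.004,0.115],[-0.003,-0.004,0.125],[-0.003,-0.004,0.125],[-0.003,-0.004,0.125]],"twist":[[0,0,0],[0,0,0],[0,0,0],[0,0,0],[0,0,0],[0,0,0],[0,0,0]]}'
python3 -m creep '{"delta_pos":[[0,0,0],[0,0,0],[0,0,0],[0,0,0],[0,0,0],[0,0,0],[0,0,0],[0,0,0]],"twist":[[0,0,0],[0,0,0],[0,0,0],[0,0,0],[0,0,0],[0,0,0],[0,0,0],[0,0,0]]}' 1 25
```

```text
time_s: 15.47
ee_pos: [501.0, 383.5, 57.8]
orientation: [0.984, -0.18, 0.001, -0.0]
ft_force: [-0.4, 0.0, 0.7]
opening: 0.999
finger_force: 0.0
time_s: 16.13
ee_pos: [500.3, 384.1, 57.4]
orientation: [0.984, -0.18, 0.001, -0.0]
ft_force: [-1.9, -1.0, 6.9]
opening: 0.372
finger_force: 24.8
```

```bash
python3 -m creep '{"delta_pos":[[0,0,-0.03],[0,0,-0.07],[0,0,-0.11],[0,0,-0.13],[0,0,-0.13],[0,0,-0.13]],"twist":[[0,0,0],[0,0,0],[0,0,0],[0,0,0],[0,0,0],[0,0,0]]}'
python3 - <<'E'
from h import *
go(578.8,-229.4,187,-20.8)
S=cam('side'); save(S,'w.png',(275,165,325,205),12)
e=np.array([.935,-.354]);n=np.array([.354,.935])
for nm,a,b in(('FL',60,25),('FR',-60,25),('BR',-60,-25),('BL',60,-25),('well',35,0),('hole',0,0)):
    p=np.array([546,-217])+a*e+b*n; print(nm,((w2px(S,(*p,48))-[275,165]+.5)*12-.5).round())
E
```

```text
time_s: 16.63
ee_pos: [500.2, 384.4, 187.6]
orientation: [0.984, -0.18, 0.0, -0.001]
ft_force: [-0.2, -0.3, -1.5]
opening: 0.372
finger_force: 25.2
t 16.63 delta [0.2907, 0.5462, -0.0009] twist [-0.16, -0.02, 0.07] n 14.8
FL [ 75. 170.]
FR [416. 278.]
BR [521. 219.]
BL [183. 116.]
well [198. 164.]
hole [295. 194.]
```

View pics/w.png

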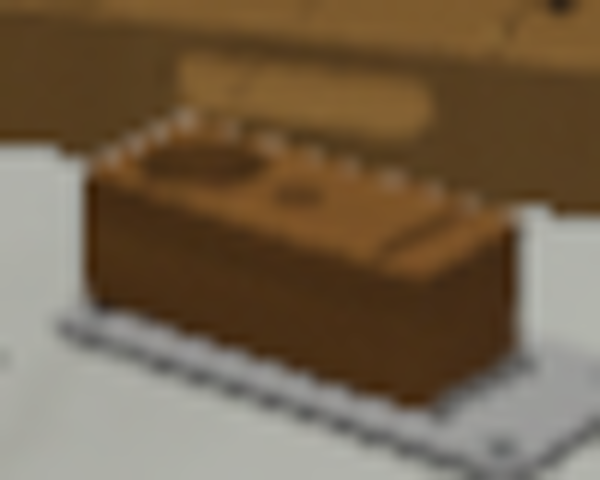

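The stand lies flat: the predicted and seen corners agree within about 0.5 px, and the well is at (203,162) in the crop. I'll check the dispenser clearance while carrying the bottle over.

```bash
python3 -m creep '{"delta_pos":[[0.29,0.546,0],[0.29,0.546,0],[0.29,0.546,0],[0.29,0.546,0],[0.29,0.546,0],[0.29,0.546,0],[0.29,0.546,0],[0.29,0.546,0]],"twist":[[0,0,0],[0,0,0],[0,0,0],[0,0,0],[0,0,0],[0,0,0],[0,0,0],[0,0,0]]}'
python3 -c "
from h import *
go(578.3,-229.3,187,-20.8)
T=cam('top')
print('ring',px2w(T,638/1.4,220/1.4,25),'ring left',px2w(T,592/1.4,215/1.4,25),'bulge left z150',px2w(T,605/1.4,165/1.4,150))"
```

```text
time_s: 17.35
ee_pos: [540.9, 51.0, 184.5]
orientation: [0.984, -0.18, -0.002, 0.001]
ft_force: [1.3, -0.2, -1.4]
opening: 0.368
finger_force: 25.3
t 17.35 delta [0.1342, 0.2489, -0.0024] twist [0.11, 0.17, 0.08] n 6.8
ring [ 608.41734953 -570.14271436   25.        ] ring left [ 648.24631218 -473.02180031   25.        ] bulge left z150 [ 687.82626564 -490.93991832  150.        ]
```

Dispenser is over 200 mm away, so the path is clear.

```bash
python3 -m creep '{"delta_pos":[[0.133,0.248,-0.002],[0.133,0.248,-0.002],[0.133,0.248,-0.002],[0.133,0.248,-0.002],[0.133,0.248,-0.002],[0.133,0.248,-0.002],[0.133,0.248,-0.002],[0.133,0.248,-0.002]],"twist":[[0,0,0],[0,0,0],[0,0,0],[0,0,0],[0,0,0],[0,0,0],[0,0,0],[0,0,0]]}'
python3 -m creep '{"delta_pos":[[0,0,0.03],[0,0,0.05],[0,0,0.05],[0,0,0.05],[0,0,0.05]],"twist":[[0,0,0],[0,0,0],[0,0,0],[0,0,0],[0,0,0]]}'
python3 -c "
from h import *
go(578.3,-229.3,112,-20.8)"
```

```text
time_s: 18.07
ee_pos: [577.5, -231.0, 185.4]
orientation: [0.983, -0.183, -0.002, 0.001]
ft_force: [0.3, 0.4, -1.2]
opening: 0.37
finger_force: 25.5
time_s: 18.48
ee_pos: [579.1, -225.9, 139.0]
orientation: [0.984, -0.18, 0.0, 0.0]
ft_force: [0.6, -0.1, 1.3]
opening: 0.372
finger_force: 25.5
t 18.48 delta [0.0005, 0.0034, 0.027] twist [0.04, -0.02, 0.11] n 0.7
```

```bash
python3 -m creep '{"delta_pos":[[0.0005,0.0034,0.015],[0.0005,0.0034,0.027],[0.0005,0.0034,0.027],[0.0005,0.0034,0.027],[0.0005,0.0034,0.027],[0.0005,0.0034,0.027]],"twist":[[0,0,0],[0,0,0],[0,0,0],[0,0,0],[0,0,0],[0,0,0]]}'
python3 -c "
from h import *
go(578.3,-229.3,104,-20.8)
save(cam('side'),'w2.png',(265,115,335,205),6.5)"
```

```text
time_s: 18.98
ee_pos: [578.8, -229.3, 113.0]
orientation: [0.984, -0.18, 0.001, 0.0]
ft_force: [-0.1, -0.2, -0.6]
opening: 0.371
finger_force: 25.5
t 18.98 delta [-0.0005, 0.0002, 0.009] twist [-0.01, -0.15, 0.1] n 0.2
```

View pics/w2.png

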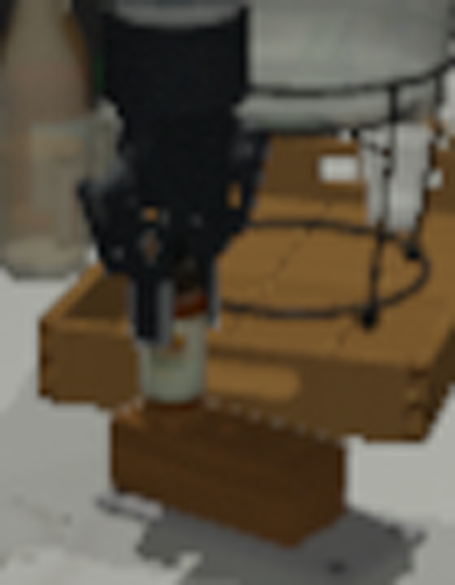

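The bottle's base (173,405) is centred over the well, whose column agrees to 0.3 px. Descending.

```bash
for i in 1 2 3; do python3 -m creep '{"delta_pos":[[0,0,0.002],[0,0,0.004],[0,0,0.004],[0,0,0.004]],"twist":[[0,0,0],[0,0,0],[0,0,0],[0,0,0]]}' | egrep 'pos|ft'; done
```

```text
ee_pos: [577.8, -229.2, 107.2]
ft_force: [0.7, 0.7, -0.7]
ee_pos: [577.8, -229.2, 103.1]
ft_force: [0.5, -0.2, -0.9]
ee_pos: [577.8, -229.2, 99.1]
ft_force: [-0.2, 0.3, -0.3]
```

```bash
python3 -m creep '{"delta_pos":[[0,0,0.002],[0,0,0.004],[0,0,0.006],[0,0,0.007],[0,0,0.007],[0,0,0.007]],"twist":[[0,0,0],[0,0,0],[0,0,0],[0,0,0],[0,0,0],[0,0,0]]}' | egrep 'pos|ft'; for i in 1 2 3; do python3 -m creep '{"delta_pos":[[0,0,0.001],[0,0,0.001],[0,0,0.001]],"twist":[[0,0,0],[0,0,0],[0,0,0]]}' | egrep 'pos|ft'; done
```

```text
ee_pos: [577.9, -229.2, 92.3]
ft_force: [-0.3, -0.4, -1.2]
ee_pos: [578.0, -229.2, 91.4]
ft_force: [-0.5, 0.1, -1.3]
ee_pos: [577.9, -229.2, 90.3]
ft_force: [-0.1, 0.0, -0.3]
ee_pos: [578.1, -229.3, 89.5]
ft_force: [0.1, 0.1, -0.5]
```

```bash
for i in 1 2; do python3 -m creep '{"delta_pos":[[0,0,0.0006],[0,0,0.0006],[0,0,0.0006]],"twist":[[0,0,0],[0,0,0],[0,0,0]]}' | egrep 'pos|ft'; done
```

```text
ee_pos: [578.2, -229.4, 89.5]
ft_force: [-0.9, 1.8, 4.5]
ee_pos: [578.3, -229.4, 89.4]
ft_force: [-2.8, 1.3, 8.2]
```

On the well floor. Release and rise straight up.

```bash
python3 -m creep '{"delta_pos":[[0,0,-0.0006],[0,0,-0.0006],[0,0,-0.0006],[0,0,-0.0006],[0,0,-0.0006],[0,0,-0.0006]],"twist":[[0,0,0],[0,0,0],[0,0,0],[0,0,0],[0,0,0],[0,0,0]]}' -1 | egrep 'open|ft'
python3 -m creep '{"delta_pos":[[0,0,-0.02],[0,0,-0.05],[0,0,-0.09],[0,0,-0.13],[0,0,-0.13],[0,0,-0.13],[0,0,-0.13],[0,0,-0.13]],"twist":[[0,0,0],[0,0,0],[0,0,0],[0,0,0],[0,0,0],[0,0,0],[0,0,0],[0,0,0]]}'
python3 -c "
from h import *
S=cam('side');save(S,'f.png',(265,115,335,205),6.5)
p=np.array([578.5,-229.3]);print([((w2px(S,(*p,z))-[265,115]+.5)*6.5).round() for z in(48,134)])"
```

```text
ft_force: [-0.7, 0.3, 0.2]
opening: 0.999
time_s: 22.95
ee_pos: [577.3, -229.0, 217.2]
orientation: [0.984, -0.18, -0.001, -0.0]
ft_force: [-0.2, 0.2, -0.5]
opening: 0.997
finger_force: 0.0
[array([173., 414.]), array([173., 261.])]
```

View pics/f.png

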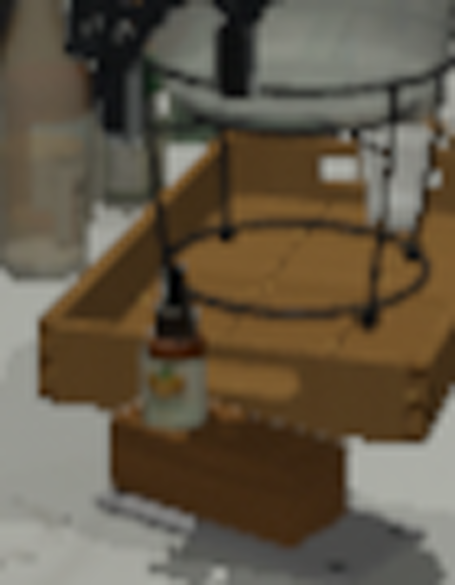

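The bottle stands upright in the well, with its tip at (174,265) against a predicted (173,261). The stand is still flat and the gripper is clear.

```bash
python3 -c "
from cell import close_job
print(close_job())"
```

```text
the job is handed in; nothing more can be done
None
```

The stand is seated flat over the plate's pin and the bottle stands upright, fully down in the well; I handed the job in with the clock at about 23 s, but the hand-in call returned no verdict.

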